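# Pack the spare parts into their carton inserts

### The job

Pack the order on the stockroom bench: put the dome camera, the door sounder, the junction box and the power supply each into the packing insert whose pocket matches its shape and size, standing upright and flat on the pocket's floor. Set each part down gently, never drop it, and let go of it; leave the tape roll and the pen cup where they are.

Things in the scene. Friction and masses are not known exactly. Their poses are not given: they have to be found in the camera images.
- dome_camera: small dome camera, standing: white upright cylinder 58 mm in diameter and 42 mm tall, with a black dome 44 mm across on top (62 mm tall in all). Goes in the large round pocket. Origin at the centre of its underside, z up its axis
- door_sounder: small door sounder: white upright cylinder 40 mm in diameter and 46 mm tall, black slots on its top (48 mm with them). Goes in the small round pocket. Origin at the centre of its underside, z up its axis
- junction_box: square grey junction box, 62 x 62 mm and 46 mm tall, a screw in each top corner. Goes in the square pocket, either way round. Origin at the centre of its underside, z up, x and y square to its sides
- power_supply: oblong black power supply, 100 x 46 mm and 44 mm tall, vent slots and a blank white sticker on top. Goes in the oblong pocket, either way round. Origin at the centre of its underside, z up, x along its 100 mm length
- insert_large_round: a fixed flat brown packing insert, 132 x 96 mm and 12 mm thick like the other three, lying on the bench, with a round pocket 74 mm in diameter in its middle, 6 mm deep, lined dark; origin at the centre of its underside, z up, x along its 132 mm side; the pocket's floor is 6 mm and the insert's top 12 mm above the origin
- insert_small_round: a fixed flat brown packing insert, 132 x 96 mm and 12 mm thick like the other three, lying on the bench, with a round pocket 56 mm in diameter in its middle, 6 mm deep, lined dark; origin at the centre of its underside, z up, x along its 132 mm side; the pocket's floor is 6 mm and the insert's top 12 mm above the origin
- insert_square: a fixed flat brown packing insert, 132 x 96 mm and 12 mm thick like the other three, lying on the bench, with a square pocket of 78 x 78 mm (sides parallel to x and y) in its middle, 6 mm deep, lined dark; origin at the centre of its underside, z up, x along its 132 mm side; the pocket's floor is 6 mm and the insert's top 12 mm above the origin
- insert_oblong: a fixed flat brown packing insert, 132 x 96 mm and 12 mm thick like the other three, lying on the bench, with an oblong pocket of 116 x 62 mm (long along x) in its middle, 6 mm deep, lined dark; origin at the centre of its underside, z up, x along its 132 mm side; the pocket's floor is 6 mm and the insert's top 12 mm above the origin
- tape_roll: bystander, to be left alone: empty brown tape core lying flat, 100 mm outside and 76 mm inside diameter, 48 mm tall; origin at the centre of its underside
- pen_cup: bystander, to be left alone: empty plain steel cup, 76 mm across its rim and 95 mm tall; origin at the centre of its underside
Mind the look-alikes: they are no part of the job. Leave any red or yellow look-alike of the junction_box alone. What is shaped like the door_sounder but orange is not meant.

How it is judged:
By the outcome, as a careful person would: the job done as asked, in the order asked, and still so for the second after the job is handed in, with the robot touching nothing.
It also fails if it takes over 112 s, if anything falls off the work surface, if the arm or the gripper's body presses on something with over 40 N, if the wrist force passes 120 N, or if a joint passes its speed limit or range.

### The arm

A 7-joint arm with a two-finger parallel gripper is mounted at the origin on the work surface. World frame = base frame: x ahead of the robot, y to its left, z up, the work surface at z = 0. Lengths are in m, angles in rad, forces in N, time in s.
With the tool pointing down it reaches from about 0.4 to 0.85 m from the base axis. Payload 4.5 kg.
Tool frame: the origin (TCP) lies at the very end of the fingers, on their centre line; the grasp point (between the pads) lies 19 mm behind it; x points along the fingers, y is the direction in which the jaws open and shut, and the axes are right-handed (so a half turn about x gives the same grasp; the last joint's range is limited). The gripper opens to 85 mm and grips with 20 to 120 N. Pads are 22 mm wide; open, the fingers measure 114 mm over their backs; the gripper's body (76 mm by 85 mm) begins 54 mm behind the grasp point. The pads swing forward as they close: fully open they stand 13 mm farther back than shut.
Start: joints at [-1.203, 0.689, -0.195, 1.565, 0.157, 0.902, -0.215], TCP at [0.205, 0.591, 0.231] pointing down, gripper open.
Joint ranges: [-3.01, 3.01], [-0.46, 2.08], [-1.47, 1.51], [0.13, 2.56], [-1, 4.14], [0.04, 2.09], [-2.66, 2.66]. Speed limits (rad/s): [2.57, 2.57, 3.14, 3.14, 3.14, 3.14, 3.14].

### API

Orientations are given as a 3x3 rotation matrix whose columns are the frame's x, y, z axes.
In Python, from rig import * gives the robot as it stands. The module is installed in compiled form; this text tells all that it offers. Calls block until the motion is done:
- movep(position, orientation): joint-space move of the TCP to a pose.
- move_l(position, rot=None, max_speed=0.15, guard=None): straight line of the TCP; rot=None keeps the orientation; max_speed is the mean speed in m/s. With guard (N) it stops when the force on the tool has changed by that much, and returns True; else False.
- goto_joints(angles): joint-space move.
- move_gripper(opening, strength=None): opening from 0.0 (shut) to 1.0 (fully open); strength is the grip in N (None keeps the last); returns when the fingers have stopped.
- dwell(seconds).
- solve_ik(position, orientation): joint angles nearest the present ones, or None.
- get_state(): the state.
- camera(name): name is "scene" or "top" or "wrist"; returns a dict with "frame" (420x560x3 uint8, red, green, blue), "z_map" (420x560 float32, m along the optical axis (not along the pixel's ray), 0 where there is no reading), "fx", "fy", "cx", "cy" (pixels), "extrinsics" (4x4, takes a point from camera to world coordinates). Camera axes: x right, y down, z forward; pixel columns grow to the right and rows downward; lengths in m; the calibration is good to about 2 mm. A picture is of the moment at which its call begins.
A pose or a line that the arm cannot do raises MotionError and nothing moves.
- close_job(): hands the job in, once; it reports no verdict.
The state is a dict: "time_s": time; "joints": joint angles; "qd": joint speeds; "joint_efforts": joint torques, N m; "tcp_pos": TCP position; "ee_rot": TCP orientation; "wrist_force": force on the tool from outside, world axes, zero at the start; "ft_torque": the same for the moment, N m; "grip_width": opening from 0.0 (shut) to 1.0 (fully open).
Only numpy, scipy, OpenCV 4.12 (cv2) and the standard library are available. Lean on these libraries where they do the work, as an engineer would, in place of code of your own. Each camera call takes 0.05 s, during which the arm holds its last target.

## Working session

There is one attempt and no reset: what is moved stays moved. The work goes in short steps, each a Python script; the robot and the scene stay as the last script left them, time stands still between calls to the robot, and variables do not carry over. Pictures are saved under pics/ and viewed, and the job is handed in when it is done.

```bash
mkdir -p pics; cat > h.py <<'E'
from rig import *
import numpy as np, cv2, pickle
def snap(n,fn):
    c=camera(n); pickle.dump(c,open(f'pics/{fn}.pkl','wb')); cv2.imwrite(f'pics/{fn}.png',c['frame'][:,:,::-1]); return c
def load(fn): return pickle.load(open(f'pics/{fn}.pkl','rb'))
def cloud(c):
    z=c['z_map']; v,u=np.mgrid[:z.shape[0],:z.shape[1]]
    P=np.stack([(u-c['cx'])/c['fx']*z,(v-c['cy'])/c['fy']*z,z],-1)
    E=c['extrinsics']; return P@E[:3,:3].T+E[:3,3]
E
python3 - <<'E'
from h import *
for n in('top','scene'):
    c=snap(n,n+'1'); print(c['extrinsics'].round(3),c['fx'])
print(get_state())
E
```

```text
[[-0.024 -0.993  0.117  0.306]
 [-1.     0.023 -0.011 -0.004]
 [ 0.009 -0.117 -0.993  1.544]
 [ 0.     0.     0.     1.   ]] 523.5173738927202
[[-0.504  0.497 -0.706  1.214]
 [ 0.864  0.286 -0.415  0.445]
 [-0.004 -0.819 -0.573  0.661]
 [ 0.     0.     0.     1.   ]] 413.7170533832139
{'time_s': 0.1, 'joints': array([-1.20317054,  0.68991894, -0.19448694,  1.56623932,  0.15733826,
        0.90253612, -0.21509059]), 'qd': array([ 0.00022785, -0.00115135, -0.00095738, -0.0029466 ,  0.00032368,
       -0.00155574, -0.00115232]), 'joint_efforts': array([-3.32944539e-03, -5.40599120e+01, -1.27141424e+00, -1.58985490e+01,
        9.41721926e-03,  4.39486539e-03, -1.81120058e-06]), 'tcp_pos': array([0.20466447, 0.58991212, 0.23055187]), 'ee_rot': array([[-3.88289252e-04,  3.27580505e-01,  9.44823191e-01],
       [-1.66460263e-03,  9.44821741e-01, -3.27580686e-01],
       [-9.99998539e-01, -1.69995123e-03,  1.78427242e-04]]), 'wrist_force': array([-0.32588837, -0.57430604,  0.48395536]), 'ft_torque': array([-0.04667281,  0.01082293,  0.01277048]), 'grip_width': 1.0025497360217543}
```

View pics/top1.png

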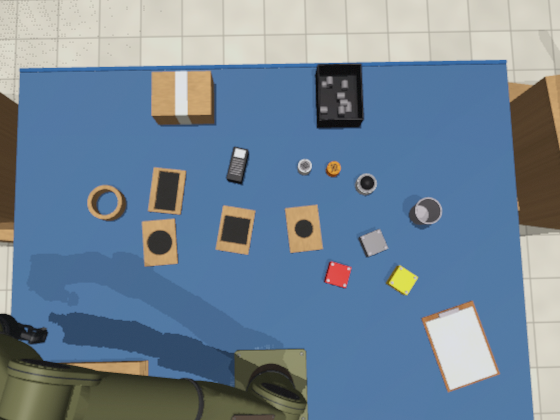

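View pics/scene1.png

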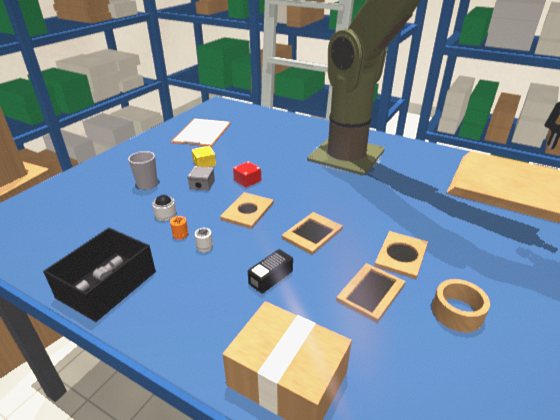

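The top view shows the parts: power supply (238,165), white sounder (305,166), orange look-alike (334,168), dome camera (367,183), grey box (373,243). The inserts are at (167,191) oblong, (159,242) round, (236,230) square and (304,228) round. Next I'll measure from depth.

```bash
python3 - <<'E'
from h import *
c=load('top1'); P=cloud(c); f=c['frame']
cv2.imwrite('pics/crop1.png',cv2.resize(f[130:300,130:330,::-1],None,fx=4,fy=3.5 and 4*1.0,interpolation=cv2.INTER_CUBIC)[:600])
cv2.imwrite('pics/crop2.png',cv2.resize(f[140:300,280:450,::-1],None,fx=3.7,fy=3.7,interpolation=cv2.INTER_CUBIC))
Z=P[...,2]
print('table z',np.median(Z[300:330,100:300]))
for n,(u,v) in dict(ps=(238,165),snd=(305,166),org=(334,168),dome=(367,183),jb=(373,243),red=(338,274),obl=(167,191),r1=(159,242),sq=(236,230),r2=(304,228),cup=(427,211),tape=(105,202)).items():
    w=26
    sub=P[v-w:v+w,u-w:u+w].reshape(-1,3)
    m=sub[:,2]>(0.025 if n not in('obl','r1','sq','r2') else 0.003)
    vv,uu=np.mgrid[v-w:v+w,u-w:u+w]
    mask=m.reshape(2*w,2*w).astype(np.uint8)
    k,l,st,ce=cv2.connectedComponentsWithStats(mask)
    ids=l[w-3:w+4,w-3:w+4]; ids=ids[ids>0]
    if len(ids)==0: print(n,'none');continue
    i=np.bincount(ids).argmax(); q=sub[(l==i).ravel()]
    top=q[q[:,2]>np.percentile(q[:,2],90)-0.012]
    (cx,cy),(a,b),ang=cv2.minAreaRect(top[:,:2].astype(np.float32)*1000)
    print(n,len(q),'zmax %.3f'%q[:,2].max(),'mean',q.mean(0).round(4),'rect',round(cx),round(cy),round(a),round(b),round(ang,1))
E
```

```text
table z 0.0001943472326725315
ps 561 zmax 1.544 mean [0.6359 0.084  0.0489] rect 496 63 395 75 8.7
snd 159 zmax 1.544 mean [ 0.6231 -0.1098  0.0642] rect 475 -69 37 359 74.7
org 158 zmax 1.544 mean [ 0.6175 -0.1945  0.055 ] rect 477 -98 39 387 55.5
dome 322 zmax 1.544 mean [ 0.571 -0.288  0.054] rect 441 -166 45 418 45.7
jb 492 zmax 1.544 mean [ 0.3993 -0.3015  0.0514] rect 350 -172 62 345 21.0
red 492 zmax 1.544 mean [ 0.3116 -0.1963  0.0489] rect 323 -120 224 68 81.5
obl 1411 zmax 1.544 mean [0.5684 0.2951 0.017 ] rect 492 162 466 174 62.3
r1 1504 zmax 1.544 mean [0.4174 0.315  0.0188] rect 403 185 398 149 83.4
sq 1404 zmax 1.544 mean [0.4473 0.0945 0.022 ] rect 411 88 240 140 11.1
r2 1493 zmax 1.544 mean [ 0.4479 -0.1049  0.0184] rect 409 -100 137 246 75.9
cup 468 zmax 1.544 mean [ 0.4848 -0.4551  0.0729] rect 386 -253 74 517 26.0
tape none
```

View pics/crop1.png

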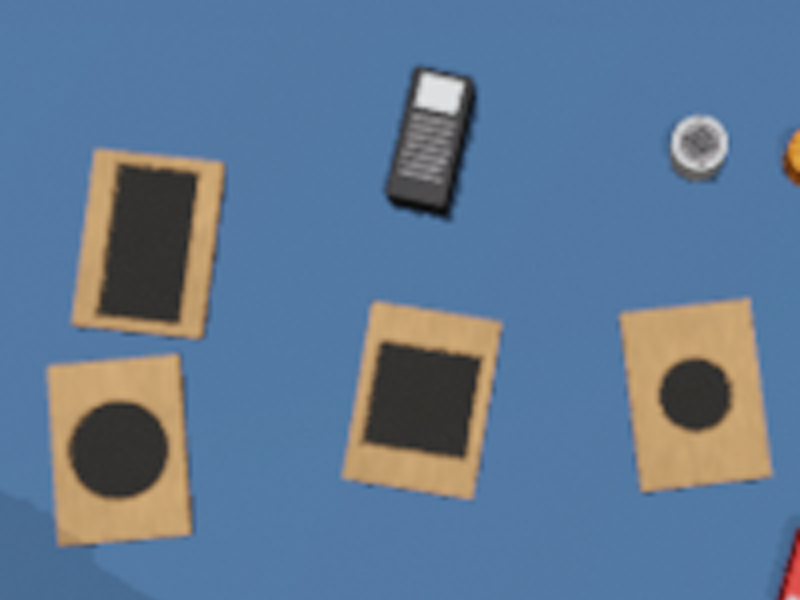

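View pics/crop2.png

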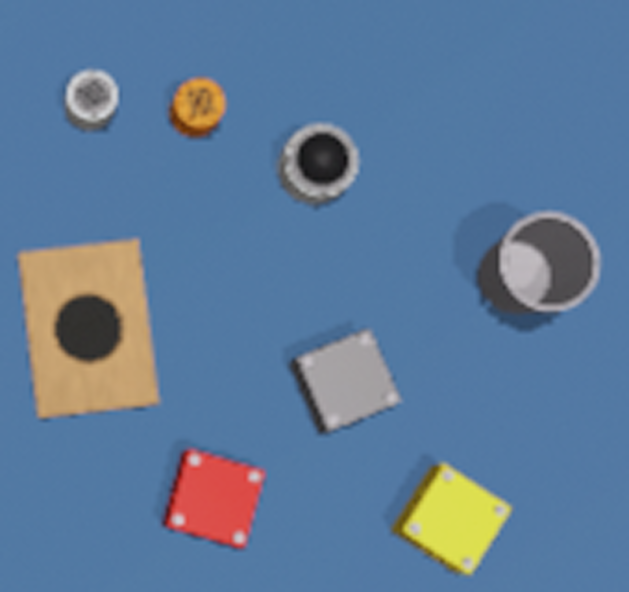

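```bash
cat > meas.py <<'E'
from h import *
def meas(fn,items,w=26):
    c=load(fn); P=cloud(c); valid=c['z_map']>0
    for n,(u,v,lo,hi) in items.items():
        sub=P[v-w:v+w,u-w:u+w].reshape(-1,3); va=valid[v-w:v+w,u-w:u+w].ravel()
        m=va&(sub[:,2]>lo)&(sub[:,2]<hi)
        k,l,st,ce=cv2.connectedComponentsWithStats(m.reshape(2*w,2*w).astype(np.uint8),connectivity=4)
        i=1+st[1:,4].argmax(); q=sub[(l==i).ravel()]
        (cx,cy),(a,b),ang=cv2.minAreaRect(q[:,:2].astype(np.float32)*1000)
        print(n,len(q),'z %.3f'%np.median(q[:,2]),'mean',(q.mean(0)*1000).round(1),'rect %.1f %.1f size %.1f %.1f ang %.1f'%(cx,cy,a,b,ang))
if __name__=='__main__':
    meas('top1',dict(ps=(238,165,.035,.06),snd=(305,166,.036,.07),org=(334,168,.036,.07),dome=(367,183,.035,.05),jb=(373,243,.036,.06),red=(338,274,.036,.06),yel=(402,280,.036,.06),
      obl=(167,191,.003,.03),r1=(159,242,.003,.03),sq=(236,230,.003,.03),r2=(304,228,.003,.03),cup=(427,211,.08,.11),tape=(105,202,.03,.07)))
E
python3 meas.py
python3 - <<'E'
from h import *
# pocket centres by dark pixel blobs
c=load('top1'); P=cloud(c); g=c['frame'].max(2)
for n,(u,v) in dict(obl=(167,191),r1=(159,242),sq=(236,230),r2=(304,228)).items():
    m=np.zeros_like(g); m[v-23:v+23,u-17:u+17]=(g[v-23:v+23,u-17:u+17]<90)
    k,l,st,ce=cv2.connectedComponentsWithStats(m); i=1+st[1:,4].argmax()
    E=c['extrinsics']; ys,xs=np.where(l==i)
    d=np.stack([(xs-c['cx'])/c['fx'],(ys-c['cy'])/c['fy'],np.ones(len(xs))],-1)@E[:3,:3].T
    q=(E[:3,3]+d*((0.008-E[2,3])/d[:,2])[:,None])[:,:2]*1000
    print(n,q.mean(0).round(1),cv2.minAreaRect(q.astype(np.float32)), 2*np.sqrt(len(q)*(1.5/523*1000)**2/np.pi))
E
```

```text
ps 538 z 0.044 mean [638.   84.6  44.1] rect 638.9 85.1 size 46.6 99.9 ang 76.2
snd 143 z 0.047 mean [ 628.2 -111.8   46.9] rect 628.8 -112.1 size 35.3 36.0 ang 87.7
org 143 z 0.047 mean [ 620.5 -196.5   46.9] rect 621.1 -196.5 size 35.9 37.7 ang 88.0
dome 161 z 0.044 mean [ 571.9 -287.9   43.9] rect 573.6 -290.2 size 55.2 56.6 ang 89.8
jb 475 z 0.046 mean [ 400.  -303.5   45.8] rect 400.4 -303.6 size 62.1 63.7 ang 21.0
red 480 z 0.046 mean [ 311.5 -197.2   46.2] rect 311.7 -197.5 size 62.6 61.9 ang 72.4
yel 490 z 0.046 mean [ 291.2 -381.9   46.1] rect 291.4 -383.1 size 63.1 62.7 ang 55.6
obl 1377 z 0.009 mean [569.7 296.3   9.5] rect 571.1 297.9 size 104.7 140.2 ang 81.7
r1 1459 z 0.011 mean [417.4 317.4  10.8] rect 419.0 318.8 size 142.1 104.9 ang 3.5
sq 1362 z 0.010 mean [449.1  94.8  10.1] rect 450.1 94.1 size 105.8 137.8 ang 81.2
r2 1462 z 0.011 mean [ 448.1 -105.8   11.3] rect 450.5 -106.2 size 144.0 104.8 ang 6.9
cup 193 z 0.092 mean [ 484.4 -453.7   91.4] rect 483.4 -451.0 size 73.6 75.8 ang 31.4
tape 504 z 0.047 mean [534.5 467.1  45.7] rect 535.0 467.4 size 99.1 98.1 ang 49.7
obl [571.3 294.9] ((571.9871826171875, 295.0662841796875), (58.3083610534668, 111.88003540039062), 82.31587219238281) 87.07909615671049
r1 [418.9 316.5] ((419.0106506347656, 316.0832824707031), (67.6339111328125, 64.59466552734375), 88.68383026123047) 67.88455379774224
sq [450.7  93.9] ((450.4168701171875, 93.76150512695312), (73.42253875732422, 73.2849349975586), 79.17839050292969) 80.32208726151222
r2 [ 450.2 -107. ] ((450.538818359375, -106.19929504394531), (47.29084396362305, 47.385498046875), 88.67903137207031) 49.080451306393336
```

```bash
cat >> h.py <<'E'
def R(deg):
    a=np.radians(deg); x=np.array([0,0,-1.]); y=np.array([np.cos(a),np.sin(a),0]); return np.stack([x,y,np.cross(x,y)],1)
def best(pos,deg,extra=()):
    b=None; q0=get_state()['joints']
    for d in (deg,deg+180,*extra):
        q=solve_ik(pos,R(d))
        if q is None: continue
        c=np.abs(np.array(q)-q0).max()
        if b is None or c<b[0]: b=(c,d,np.round(q,2))
    return b
E
python3 - <<'E'
from h import *
for n,p,d in [('dome',(.572,-.288,.2),60),('dome',(.572,-.288,.2),-30),('snd',(.628,-.112,.2),0),('jb',(.4,-.3035,.2),21),('jb',(.4,-.3035,.2),111),('ps',(.638,.0846,.2),76.2),
 ('L',(.419,.316,.2),0),('S',(.450,-.1065,.2),0),('Q',(.4505,.094,.2),-9),('Q',(.4505,.094,.2),81),('O',(.5715,.295,.2),82)]:
    print(n,d,best(p,d))
q=best((.572,-.288,.25),-30); print(q)
movep((.572,-.288,.25),R(q[1])); c=snap('wrist','w1'); s=get_state(); print(s['time_s'],s['tcp_pos'],c['extrinsics'].round(3),c['fx'])
E
```

```text
dome 60 (np.float64(1.18182371745086), 240, array([-0.02,  0.91,  0.87,  1.58, -0.78,  1.03, -1.02]))
dome -30 (np.float64(1.5334659553570513), -30, array([ 0.33,  0.75,  0.12,  1.56, -0.11,  0.84, -0.03]))
snd 0 (np.float64(1.2898139963568336), 0, array([ 0.09,  0.74,  0.03,  1.56, -0.03,  0.84,  0.13]))
jb 21 (np.float64(1.2690712396891353), 201, array([ 0.07,  0.74,  0.87,  1.99, -0.81,  0.79, -1.35]))
jb 111 (np.float64(1.6479939469540676), 291, array([ 0.44,  0.59,  0.18,  1.98, -0.18,  0.59, -0.46]))
ps 76.2 (np.float64(1.1642517296864863), 76.2, array([-0.04,  0.76, -0.31,  1.53,  0.27,  0.89,  0.89]))
L 0 (np.float64(0.4607502571493145), 0, array([-0.77,  0.6 ,  0.06,  1.91, -0.06,  0.63, -0.68]))
S 0 (np.float64(1.3580414061643884), 0, array([ 0.15,  0.53, -0.03,  2.08,  0.03,  0.53,  0.1 ]))
Q -9 (np.float64(0.8418274370148993), -9, array([-0.36,  0.54,  0.08,  2.09, -0.09,  0.52, -0.37]))
Q 81 (np.float64(1.100334721763841), 81, array([-0.1 ,  0.54, -0.31,  2.08,  0.3 ,  0.56,  0.79]))
O 82 (np.float64(0.8752543841332414), 82, array([-0.39,  0.76, -0.29,  1.54,  0.26,  0.89,  0.66]))
(np.float64(1.4662701980401458), -30, array([ 0.26,  0.7 ,  0.25,  1.51, -0.19,  0.96,  0.04]))
3.475 [ 0.57248086 -0.2869654   0.24990945] [[ 0.867 -0.48  -0.134  0.607]
 [-0.498 -0.835 -0.234 -0.228]
 [-0.     0.27  -0.963  0.393]
 [ 0.     0.     0.     1.   ]] 313.66724985248925
```

```bash
ls pics
```

```text
crop1.png
crop2.png
scene1.pkl
scene1.png
top1.pkl
top1.png
w1.pkl
w1.png
```

View pics/w1.png

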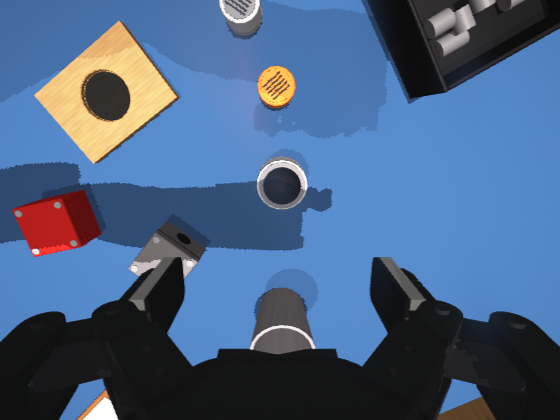

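Wrist view: the dome camera is centred at (282,183) between the fingers; the cup is behind at (283,320). I'll measure the dome camera from this view.

```bash
python3 - <<'E'
from h import *
c=load('w1');P=cloud(c);v=c['z_map']>0
for lo,hi in((.036,.048),(.03,.08),(.05,.08)):
    m=v&(P[...,2]>lo)&(P[...,2]<hi); m[:150]=0;m[215:]=0;m[:,:240]=0;m[:,320:]=0
    q=P[m]*1000; print(m.sum(),q.mean(0).round(1),cv2.minEnclosingCircle(q[:,:2].astype(np.float32)))
m=v&(P[...,2]>.036)&(P[...,2]<.06); m[:60]=0;m[115:]=0;m[:,:250]=0;m[:,310:]=0
q=P[m]*1000; print('orange',q.mean(0).round(1),cv2.minEnclosingCircle(q[:,:2].astype(np.float32)))
E
```

```text
940 [ 577.3 -289.1   44.4] ((575.7080078125, -292.3196716308594), 28.92511558532715)
1980 [ 577.  -289.7   50.6] ((575.7080078125, -292.3196716308594), 28.92511558532715)
952 [ 576.4 -290.9   57.2] ((575.6743774414062, -292.256591796875), 19.988384246826172)
orange [ 622.7 -198.    47.2] ((622.7453002929688, -197.871826171875), 19.988035202026367)
```

```bash
cat >> h.py <<'E'
def pick(x,y,deg,h,opening=1.0,strength=40,zup=.2):
    d=best((x,y,zup),deg)[1]
    move_gripper(opening,strength)
    movep((x,y,zup),R(d))
    s=get_state(); f0=s['wrist_force']
    hit=move_l((x,y,h+.04),max_speed=.2)
    hit=move_l((x,y,h),max_speed=.08,guard=12)
    print('hit',hit,get_state()['tcp_pos'].round(4))
    move_gripper(0.0,strength)
    s=get_state(); print('grip',s['grip_width'],s['time_s'])
    move_l((x,y,zup),max_speed=.15)
    s=get_state(); print('up',s['grip_width'],(s['wrist_force']-f0).round(2))
def place(x,y,deg,h,zup=.2,op=None):
    d=best((x,y,zup),deg)[1]
    movep((x,y,zup),R(d))
    move_l((x,y,h+.03),max_speed=.15)
    dwell(.2)
    hit=move_l((x,y,h-.003),max_speed=.025,guard=3)
    s=get_state(); print('place hit',hit,s['tcp_pos'].round(4),s['time_s'])
    move_gripper(1.0 if op is None else op)
    dwell(.2)
    move_l((x,y,zup),max_speed=.2)
    print('done',get_state()['time_s'])
E
python3 - <<'E'
from h import *
pick(.575,-.2915,-30,.008)
snap('wrist','w2')
E
```

```text
hit False [ 0.5749 -0.2916  0.0077]
grip 0.6682040664304 5.9417
up 0.6646884537561542 [-0.33  0.11 -2.39]
```

View pics/w2.png

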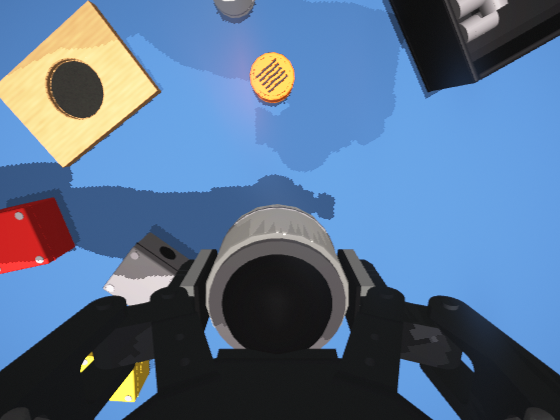

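Dome camera held centred at (277,300), upright.

```bash
python3 - <<'E'
from h import *
place(.419,.3165,0,.014)
snap('wrist','w3')
c=load('w3'); 
movep((.6285,-.112,.25),R(0)); snap('wrist','w4'); snap('top','t2')
E
```

```text
place hit True [0.4189 0.3164 0.0147] 12.1167
done 13.8
```

View pics/w3.png

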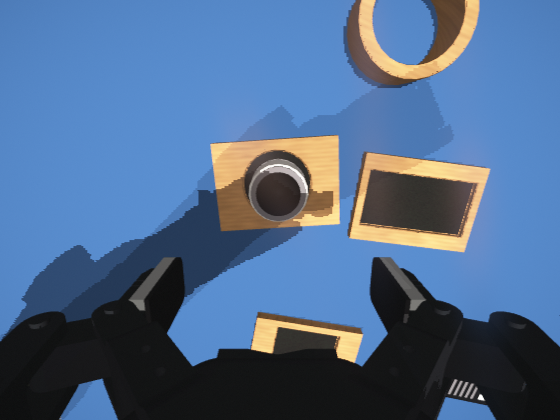

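View pics/w4.png

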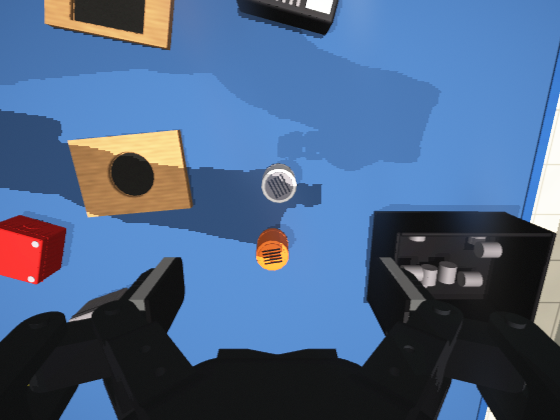

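```bash
python3 - <<'E'
from h import *
c=load('w4');P=cloud(c);v=c['z_map']>0
m=v&(P[...,2]>.036)&(P[...,2]<.06); m[:150]=0;m[212:]=0;m[:,:250]=0;m[:,310:]=0
q=P[m]*1000; print('snd',q.mean(0).round(1),cv2.minEnclosingCircle(q[:,:2].astype(np.float32)))
# small pocket
g=c['frame'].max(2); m=g<70; m[:150]=0;m[200:]=0;m[:,:100]=0;m[:,160:]=0; q=P[m&v]*1000
print('S',q.mean(0).round(1),cv2.minEnclosingCircle(q[:,:2].astype(np.float32)))
m=v&(P[...,2]>.03); m[:205]=0;m[320:]=0;m[:,:368]=0;m[:,480:]=0; m[250:,:]=0; q=P[m]*1000; print('bin',q.min(0),q.max(0), q[q[:,0]<700].shape)
c=load('w3');P=cloud(c);v=c['z_map']>0
for lo,hi in((.04,.053),(.06,.08)):
    m=v&(P[...,2]>lo)&(P[...,2]<hi); m[:140]=0;m[230:]=0;m[:,:230]=0;m[:,330:]=0
    q=P[m]*1000; print('dome',m.sum(),q.mean(0).round(1),q[:,2].max(),cv2.minEnclosingCircle(q[:,:2].astype(np.float32)))
c=load('t2');P=cloud(c)
print(P[225:250,150:172,2].max())
E
```

```text
snd [ 630.3 -111.7   47. ] ((630.2192993164062, -112.72161865234375), 19.8090877532959)
S [ 449.  -106.9    6.7] ((449.0021667480469, -107.44266510009766), 26.684144973754883)
bin [ 754.05966815 -196.12937795   30.00025296] [ 879.70761707 -154.51071562   82.08643916] (0, 3)
dome 1251 [418.9 319.6  50.2] 52.98430419771677 ((418.766357421875, 315.6056213378906), 28.87827491760254)
dome 1021 [418.9 316.8  64.7] 69.63981057713237 ((418.4316101074219, 315.9476623535156), 17.847078323364258)
0.07501065884709157
```

Dome camera is centred within 1 mm, its top at 68–69 mm, so it's on the floor. Sounder next, then on to the junction box.

```bash
python3 - <<'E'
from h import *
pick(.630,-.1122,0,.008,opening=.85)
place(.4496,-.1070,0,.014,op=.8)
snap('wrist','w5')
b=best((.4,-.3035,.25),111,); print(b)
movep((.4,-.3035,.25),R(b[1])); snap('wrist','w6')
E
```

```text
hit False [ 0.6299 -0.1123  0.0077]
grip 0.45621222124685007 18.2583
up 0.46044436739838085 [-0.25  0.16 -2.56]Traceback (most recent call last):
  File "<stdin>", line 3, in <module>
  File "h.py", line 37, in place
    hit=move_l((x,y,h-.003),max_speed=.025,guard=3)
rig.MotionError: the arm cannot follow that straight line within its joint ranges
```

```bash
python3 - <<'E'
from h import *
s=get_state(); print(s['joints'].round(3),s['tcp_pos'].round(4),s['time_s'],s['grip_width'])
for z in (.2,.1,.044,.03,.014,.011):
    for d in (0,180,-7,7,-30,30,60,-60,90,-90): 
        q=solve_ik((.4496,-.107,z),R(d)); print(z,d,None if q is None else np.round(q,2)) if z in(.011,.044) or q is None else 0
E
```

```text
[ 0.118  0.846  0.026  2.186 -0.18   0.11   0.314] [ 0.4501 -0.1071  0.0446] 21.8333 0.45863374267334345
0.044 0 [ 0.12  0.85  0.03  2.19 -0.18  0.11  0.31]
0.044 180 [ 0.36  0.86 -0.36  2.17  1.11  0.31  2.16]
0.044 -7 [ 0.11  0.85  0.04  2.19 -0.24  0.11  0.25]
0.044 7 [ 0.12  0.85  0.02  2.19 -0.12  0.11  0.38]
0.044 -30 [ 0.09  0.85  0.07  2.19 -0.44  0.12  0.05]
0.044 30 [ 0.14  0.85 -0.01  2.18  0.08  0.11  0.58]
0.044 60 [ 0.17  0.84 -0.05  2.18  0.34  0.12  0.84]
0.044 -60 [ 0.07  0.85  0.11  2.19 -0.69  0.13 -0.22]
0.044 90 [ 0.2   0.84 -0.11  2.18  0.59  0.14  1.11]
0.044 -90 [ 0.03  0.86  0.18  2.19 -0.94  0.17 -0.49]
0.011 0 [ 0.25  0.92 -0.19  2.18  1.26  0.16 -1.12]
0.011 180 [ 0.28  0.92 -0.24  2.18  1.3   0.2   1.98]
0.011 -7 [ 0.25  0.92 -0.19  2.18  1.26  0.16 -1.24]
0.011 7 [ 0.25  0.92 -0.19  2.18  1.26  0.16 -1.  ]
0.011 -30 [ 0.25  0.92 -0.19  2.18  1.26  0.16 -1.64]
0.011 30 [ 0.25  0.92 -0.19  2.18  1.26  0.16 -0.6 ]
0.011 60 [ 0.25  0.92 -0.19  2.18  1.26  0.16 -0.07]
0.011 -60 [ 0.11  0.92  0.04  2.19 -0.72  0.04 -0.19]
0.011 90 [ 0.15  0.92 -0.03  2.19  0.62  0.05  1.09]
0.011 -90 [ 0.1   0.92  0.06  2.19 -0.96  0.06 -0.48]
```

Joint 6 runs out of range at low poses close in, so I'll switch to an elbow-out posture.

```bash
python3 - <<'E'
from h import *
move_l((.4496,-.107,.25),max_speed=.2)
print(get_state()['joints'].round(2))
goto_joints([.55,.62,-.7,2.0,.65,.8,.85])
s=get_state(); print(s['tcp_pos'].round(3),s['ee_rot'].round(2),s['time_s'],s['grip_width'])
for z in (.25,.1,.044,.011):
    for d in (0,30,60,90):
        q=solve_ik((.4496,-.107,z),R(d)); print(z,d,None if q is None else np.round(q,2))
E
```

```text
[ 0.02  0.46  0.16  2.03 -0.12  0.67  0.26]
[ 0.458 -0.121  0.206] [[-0.04  0.17  0.99]
 [-0.07  0.98 -0.17]
 [-1.   -0.07 -0.03]] 23.8583 0.45595671741823784
0.25 0 [ 0.4   0.47 -0.4   2.01  0.27  0.71 -0.16]
0.25 30 [ 0.5   0.49 -0.55  2.    0.37  0.74  0.25]
0.25 60 [ 0.59  0.52 -0.7   2.    0.47  0.79  0.67]
0.25 90 [ 0.68  0.56 -0.84  1.99  0.56  0.84  1.09]
0.1 0 [ 0.27  0.73 -0.22  2.16  0.5   0.3  -0.38]
0.1 30 [ 0.34  0.74 -0.32  2.15  0.68  0.35 -0.03]
0.1 60 [ 0.41  0.75 -0.44  2.15  0.82  0.41  0.34]
0.1 90 [ 0.48  0.78 -0.57  2.15  0.94  0.49  0.75]
0.044 0 [ 0.2   0.84 -0.11  2.18  0.61  0.14 -0.48]
0.044 30 [ 0.24  0.85 -0.17  2.18  0.81  0.18 -0.16]
0.044 60 [ 0.3   0.85 -0.26  2.18  0.99  0.23  0.19]
0.044 90 [ 0.37  0.87 -0.39  2.17  1.13  0.33  0.57]
0.011 0 [ 0.16  0.92 -0.04  2.19  0.71  0.05 -0.57]
0.011 30 [ 0.17  0.92 -0.06  2.19  0.9   0.06 -0.25]
0.011 60 [ 0.2   0.92 -0.11  2.19  1.11  0.1   0.08]
0.011 90 [ 0.28  0.92 -0.23  2.18  1.3   0.19  0.42]
```

```bash
python3 - <<'E'
from h import *
movep((.4496,-.107,.15),R(90)); print(get_state()['joints'].round(2))
place(.4496,-.1070,90,.014,op=.8,zup=.15)
move_l((.4496,-.107,.25),max_speed=.2)
snap('wrist','w5'); print(get_state()['joints'].round(2))
E
```

```text
[ 0.56  0.7  -0.68  2.11  0.79  0.61  0.87]
place hit True [ 0.4497 -0.107   0.0146] 26.5833
done 28.0083
[ 0.68  0.56 -0.84  2.    0.56  0.84  1.08]
```

View pics/w5.png

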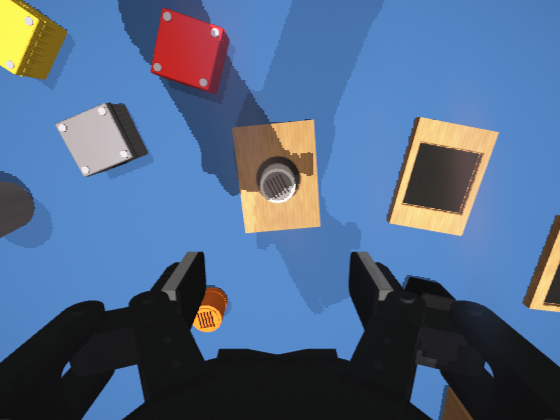

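Sounder sits upright in the small pocket (277,180). The grey box is at (100,138) and the square pocket at (440,178), so I'll measure both here and plan.

```bash
python3 - <<'E'
from h import *
c=load('w5');P=cloud(c);v=c['z_map']>0
m=v&(P[...,2]>.040)&(P[...,2]<.06); m[:90]=0;m[190:]=0;m[:,:45]=0;m[:,150:]=0
q=P[m]*1000; print('jb',m.sum(),q.mean(0).round(1),cv2.minAreaRect(q[:,:2].astype(np.float32)))
m=v&(P[...,2]>.045)&(P[...,2]<.07); m[:130]=0;m[220:]=0;m[:,:240]=0;m[:,310:]=0
q=P[m]*1000; print('snd',q.mean(0).round(1),cv2.minEnclosingCircle(q[:,:2].astype(np.float32)))
g=c['frame'].max(2); m=v&(g<75); m[:135]=0;m[220:]=0;m[:,:400]=0;m[:,485:]=0
m=m&(P[...,2]<.009); q=P[m]*1000; print('Q',q.mean(0).round(1),cv2.minAreaRect(q[:,:2].astype(np.float32)))
for d in (21,111,-69):
  for z in(.25,.1,.03,.006):
    q=solve_ik((.4,-.304,z),R(d)); print(z,d,None if q is None else np.round(q,2))
for d in (81,-9):
  for z in(.25,.1,.03,.01):
    q=solve_ik((.4505,.0938,z),R(d)); print('Q',z,d,None if q is None else np.round(q,2))
E
```

```text
jb 3456 [ 400.9 -304.5   46.3] ((401.8544006347656, -306.2593994140625), (62.21868133544922, 63.481990814208984), 20.7791748046875)
snd [ 449.2 -107.9   53.1] ((450.1577453613281, -108.02345275878906), 19.938615798950195)
Q [450.9  85.2   6.7] ((449.59515380859375, 91.76416015625), (68.30729675292969, 75.4829330444336), 80.53580474853516)
0.25 21 [ 0.89  0.54 -0.52  1.9   0.36  0.8   0.54]
0.1 21 [ 0.78  0.77 -0.36  2.04  0.61  0.44  0.31]
0.03 21 [ 0.7   0.89 -0.23  2.06  0.74  0.27  0.2 ]
0.006 21 [ 0.67  0.94 -0.18  2.06  0.79  0.21  0.15]
0.25 111 [ 1.13  0.65 -0.96  1.88  0.65  0.96  1.81]
0.1 111 [ 0.98  0.84 -0.72  2.03  0.95  0.65  1.55]
0.03 111 [ 0.9   0.94 -0.57  2.05  1.13  0.5   1.4 ]
0.006 111 [ 0.86  0.98 -0.51  2.05  1.2   0.45  1.33]
0.25 -69 [ 0.59  0.5  -0.06  1.91  0.04  0.73 -0.69]
0.1 -69 [ 0.58  0.75 -0.04  2.05  0.08  0.34 -0.72]
0.03 -69 [ 0.58  0.89 -0.03  2.07  0.13  0.19 -0.77]
0.006 -69 [ 0.57  0.93 -0.03  2.07  0.15  0.14 -0.8 ]
Q 0.25 81 [ 0.2   0.54 -0.78  2.    0.52  0.81  0.54]
Q 0.1 81 [-0.01  0.76 -0.48  2.16  0.87  0.43  0.22]
Q 0.03 81 [-0.17  0.88 -0.22  2.19  1.09  0.19  0.02]
Q 0.01 81 [-0.24  0.92 -0.11  2.19  1.18  0.09 -0.07]
Q 0.25 -9 [-0.08  0.46 -0.33  2.01  0.23  0.7  -0.71]
Q 0.1 -9 [-0.21  0.73 -0.14  2.17  0.37  0.27 -0.83]
Q 0.03 -9 [-0.28  0.87 -0.05  2.19  0.45  0.08 -0.92]
Q 0.01 -9 [-0.19  0.92 -0.19  2.19  1.31  0.16 -1.76]
```

```bash
python3 - <<'E'
from h import *
pick(.401,-.305,111,.008)
print(get_state()['joints'].round(2))
snap('wrist','w6')
x,y=.4505,.0938
print(best((x,y,.2),81),[solve_ik((x,y,z),R(81)) is not None for z in(.04,.011)])
E
```

```text
hit False [ 0.4013 -0.3051  0.0084]
grip 0.7196956269807644 31.775
up 0.7199862018733321 [-0.67  1.07 -3.75]
[ 1.09  0.71 -0.88  1.94  0.74  0.85  1.74]
(np.float64(1.291163292647584), 81, array([ 0.14,  0.61, -0.7 ,  2.07,  0.62,  0.69,  0.45])) [True, True]
```

View pics/w6.png

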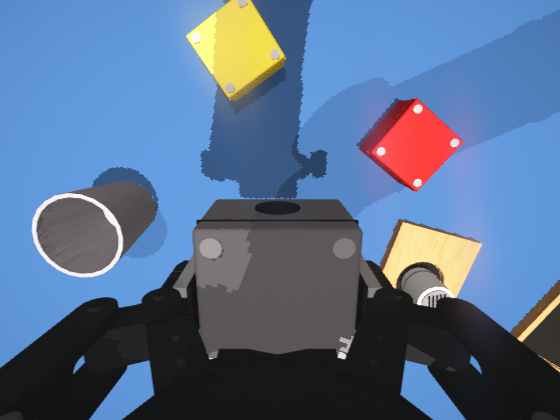

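Box held squarely, centred at (278,280). Placing it.

```bash
python3 - <<'E'
from h import *
place(.4505,.0938,81,.014)
snap('wrist','w7')
print(get_state()['joints'].round(2))
b=best((.638,.0846,.25),76.2); print(b)
movep((.600,.0846,.25),R(b[1])); snap('wrist','w8')
E
```

```text
place hit True [0.4505 0.0939 0.0147] 37.2
done 38.8417
[ 0.15  0.61 -0.71  2.07  0.63  0.69  0.44]
(np.float64(0.598293472887101), 76.2, array([ 0.16,  0.77, -0.72,  1.47,  0.54,  1.1 ,  0.67]))
```

View pics/w7.png

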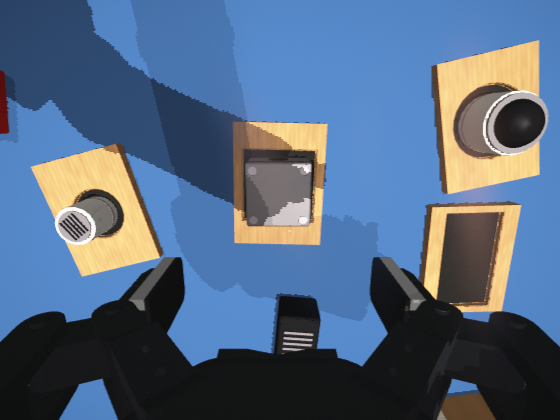

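View pics/w8.png

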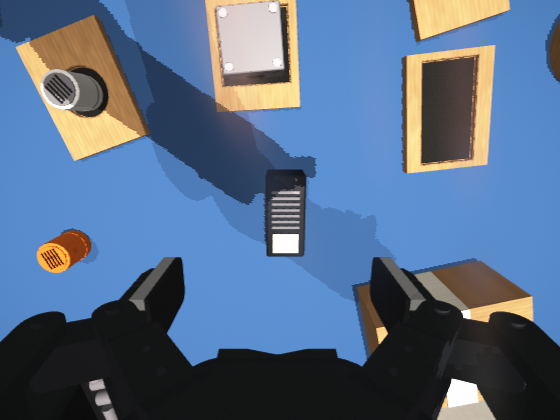

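```bash
python3 - <<'E'
from h import *
c=load('w7');P=cloud(c);v=c['z_map']>0
m=v&(P[...,2]>.046)&(P[...,2]<.07); m[:140]=0;m[240:]=0;m[:,:230]=0;m[:,325:]=0
q=P[m]*1000; print('jb',m.sum(),q.mean(0).round(1),cv2.minAreaRect(q[:,:2].astype(np.float32)),q[:,2].min(),q[:,2].max())
c=load('w8');P=cloud(c);v=c['z_map']>0
m=v&(P[...,2]>.038)&(P[...,2]<.06); m[:160]=0;m[265:]=0;m[:,:255]=0;m[:,315:]=0
q=P[m]*1000; print('ps',m.sum(),q.mean(0).round(1),cv2.minAreaRect(q[:,:2].astype(np.float32)))
m=v&(P[...,2]>.003)&(P[...,2]<.02); m[:35]=0;m[185:]=0;m[:,:396]=0;m[:,500:]=0
q=P[m]*1000; print('Oins',q.mean(0).round(1),cv2.minAreaRect(q[:,:2].astype(np.float32)))
m=v&(P[...,2]>.003)&(P[...,2]<.009); m[:35]=0;m[185:]=0;m[:,:396]=0;m[:,500:]=0
m=m&(c['frame'].max(2)<75)
q=P[m]*1000; print('Opock',q.mean(0).round(1),cv2.minAreaRect(q[:,:2].astype(np.float32)))
m=v&(P[...,2]>.03); m[:255]=0;m[330:]=0;m[:,:350]=0; m[:,:][:, :430]=m[:,:430]&False
q=P[m]*1000; print('box',np.percentile(q,[1,99],axis=0))
for d in(76,82):
  for p in((.639,.0855),(.5718,.295)):
    print(d,p,[np.round(solve_ik((*p,z),R(d)),2)[[2,4,5]] for z in(.2,.01)])
E
```

```text
jb 4137 [449.1  93.4  52.4] ((450.2641906738281, 93.19157409667969), (62.03506088256836, 61.35707092285156), 80.94989776611328) 46.12392985426622 54.74465970815046
ps 3247 [637.1  84.2  44.4] ((639.653564453125, 83.60220336914062), (45.98080062866211, 99.7851791381836), 76.24302673339844)
Oins [566.8 294.9   9.1] ((561.1002197265625, 299.1343078613281), (104.04180908203125, 152.351806640625), 82.69190216064453)
Opock [567.2 286.1   6.6] ((570.7568359375, 293.40655517578125), (56.37047576904297, 114.20995330810547), 80.26800537109375)
box [[597.53630131 131.10741485  32.01583043]
 [796.90270663 323.11928394 316.51824301]]
76 (0.639, 0.0855) [array([-0.69,  0.58,  1.01]), array([-0.54,  0.78,  0.69])]
76 (0.5718, 0.295) [array([-0.67,  0.57,  1.  ]), array([-0.52,  0.76,  0.68])]
82 (0.639, 0.0855) [array([-0.71,  0.6 ,  1.02]), array([-0.56,  0.8 ,  0.7 ])]
82 (0.5718, 0.295) [array([-0.69,  0.59,  1.01]), array([-0.54,  0.78,  0.69])]
```

```bash
python3 - <<'E'
from h import *
c=load('top1');P=cloud(c);v=c['z_map']>0
m=v&(P[...,2]>.03); m[:60]=0;m[135:]=0;m[:,:140]=0;m[:,222:]=0
q=P[m]; print('box',np.percentile(q,[1,99],axis=0).round(3))
pick(.6393,.084,76.2,.008)
snap('wrist','w9')
E
```

```text
box [[0.773 0.155 0.034]
 [0.904 0.324 0.098]]
hit False [0.6392 0.0842 0.0077]
grip 0.5325440459123221 42.2
up 0.5335598972267543 [ 1.11 -0.33 -2.65]
```

View pics/w9.png

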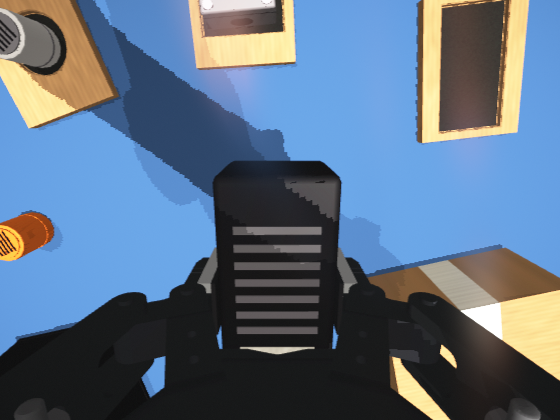

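Held square and level, and clear of the carton. Placing it.

```bash
python3 - <<'E'
from h import *
place(.5713,.2947,82,.014)
snap('wrist','w10')
movep((.5,.15,.35),R(60))
snap('top','t3'); snap('scene','s3')
c=load('w10');P=cloud(c);v=c['z_map']>0
m=v&(P[...,2]>.044)&(P[...,2]<.07); m[:110]=0;m[260:]=0;m[:,:230]=0;m[:,325:]=0
q=P[m]*1000; print('ps',m.sum(),q.mean(0).round(1),cv2.minAreaRect(q[:,:2].astype(np.float32)),np.percentile(q[:,2],[2,98]))
E
```

```text
place hit True [0.5711 0.2946 0.0146] 47.0333
done 48.7917
ps 4806 [568.6 294.1  50.5] ((571.0191040039062, 293.7364501953125), (46.072811126708984, 98.2929916381836), 82.11796569824219) [48.32744186 52.11356812]
```

View pics/w10.png

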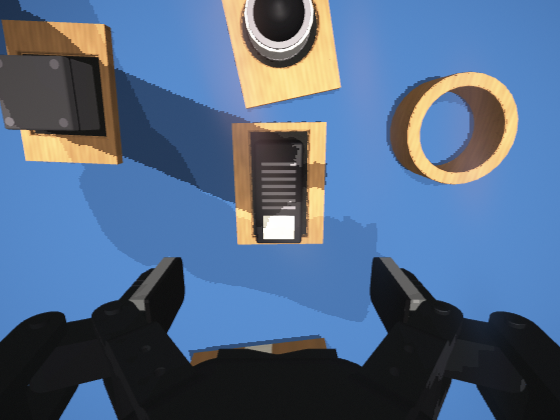

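View pics/s3.png

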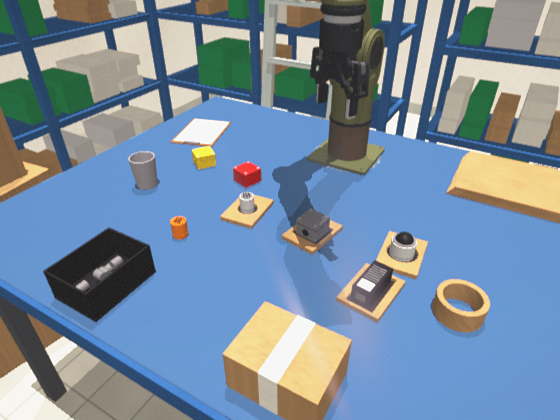

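All four parts sit level in their pockets; the tape roll, cup and look-alikes are where they were.

```bash
python3 -c "
from h import *
print(get_state()['time_s']); close_job()"
```

```text
49.825
the job is handed in; nothing more can be done
```

All four parts are packed and released, and I handed the job in at 49.8 s of the 112 s allowed. The order was dome camera, door sounder, junction box, power supply. Each was lowered slowly until light contact with the pocket floor, then let go.

**Final checks:** measured from the wrist camera after each release, each part was within about 1–2 mm of its pocket centre. The tops stood at these heights:

| Part | Measured top | Expected on pocket floor |
|---|---|---|
| Dome camera | about 68–69 mm | 68 mm |
| Door sounder | 53 mm | 52–54 mm |
| Junction box | 52 mm | 52 mm |
| Power supply | 50.5 mm | 50 mm |

In the last scene picture all four stand upright in their matching inserts. The tape roll, pen cup and the red, yellow and orange look-alikes appear unmoved there; I judged that by eye, not by measuring.

**One problem:** the first try at lowering the sounder was refused because the arm could not follow that line within its joint ranges. It held the part in the air, and I finished the placing with the elbow turned out.

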